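Clear and snap shut the sinker mould

TASK

The mould tongs were left lying across the open sinker mould: hang them by their ring on the free brass hook. Then press the mould's three hinged covers down until the catches snap and hold them shut. Leave the pan, the crucible and the loose sinkers where they are.

Things in the scene. Friction and masses are not known exactly. Their poses are not given: they have to be found in the camera images.
- mould: Yellow steel mould frame, fixed. Origin at bench level under the middle of the deck's front edge; x towards the hinges, y along the covers. Deck x 0 to 95, y +-110, top 30 mm high. In front an open gap, then a rest bar at x -115 to -101, 30 mm high; strips 6 mm high at y +-104 join them. Cover0, 1, 2 at y +66, 0, -66; hinge line x 85, z 34 mm. Tongs on the deck block a cover.
- cover0 (a joint): Cover at mould y +66 mm: 0 = shut, grows as its front edge (robot side) rises; starts about 0.58 to 0.82, stop 1.0. Steel plate 80 mm from hinge to front edge, 60 wide, 6 thick, hinge line at mid-thickness. A weak spring (2 N) opens it; a tongue under the front edge snaps into a catch in the deck at about 0.09 rad, needing about 10 N at the red pad. Not snapped in, it springs open.
- cover1 (a joint): The same for the middle cover, y = 0.
- cover2 (a joint): The same for the cover at y = -66 mm.
- cover0_pad (a point): Centre of the red press pad (20 x 34 mm) on the outer face of cover0, 66 mm from the hinge line, 14 mm from the free front edge; z is the face normal (up when shut), x points from the pad to the hinge.
- cover1_pad (a point): The same on cover1.
- cover2_pad (a point): The same on cover2.
- tongs: Dark iron tongs, one rigid piece, 0.25 kg, 205 mm long, 12 mm thick, lying level across rest bar and deck. Origin on the underside at the grip point (about the centre of mass), over the open gap; x along the tongs to the hanging ring, z up. Two parallel bars, together 26 mm wide, from x -40 to +52 mm; jaws to x -107 mm, up to 45 mm wide.
- tongs_eye (a point): Centre of the hanging ring, 75 mm from the tongs' origin along x. Ring: outer diameter 46 mm, hole 34 mm, 8 mm thick; hole axis = tongs' z (vertical while they lie flat).
- hook_free: Free brass hook, 8 mm round bar, on a 14 mm wooden post 276 mm tall, fixed. Origin at bench level under the hook's lowest point; x points from hook to post (post centre x 55 mm, base plate 70 mm square round x 50). Bar axis: level from the post at height 262 mm to x 22, down to x 8, a flat seat at 240 from x 8 to -8, then up to the tip at x -20, 276 mm. Open upwards on its -x side.
- hook_tip (a point): Top of the upturned tip of the free hook.
- hook_seat (a point): Where the ring's centre hangs when the tongs hang on the free hook: 17 mm below the top of the bar at its low point (227 mm above the bench).
- hook_used: An equal hook and post with another pair of tongs already hanging on it (the pair reaches down to about 50 mm above the bench and can swing). Same axes. Not to be used.
- pan: Copper pan, 104 mm rim diameter, 35 mm high, brass handle along its +x out to 121 mm, 45 mm high. Origin under its centre. Bystander.
- crucible: Fired clay crucible, 72 mm rim diameter, 75 mm high. Origin under its centre. Bystander.
- sinker_a: Barrel-shaped lead sinker standing upright, 30 mm diameter, 38 mm high. Origin under its centre. Bystander.
- sinker_b: Another such sinker. Bystander.

How it is judged:
By the outcome, as a careful person would: the job done as asked, in the order asked, and still so for the second after the job is handed in, with the robot touching nothing.
It also fails if it takes over 67 s, if anything falls off the work surface, if the arm or the gripper's body presses on something with over 40 N, if the wrist force passes 120 N, or if a joint passes its speed limit or range.

ROBOT

A 6-joint arm with a two-finger parallel gripper is mounted at the origin on the work surface. World frame = base frame: x ahead of the robot, y to its left, z up, the work surface at z = 0. Lengths are in m, angles in degrees, forces in N, time in s.
With the tool pointing down it reaches from about 0.3 to 0.775 m from the base axis. Payload 14.6 kg.
Tool frame: the origin (TCP) lies at the very end of the fingers, on their centre line; the grasp point (between the pads) lies 19 mm behind it (grip_point_offset is the distance from the TCP to the grasp point, in m); z points along the fingers, y is the line along which they close (so a half turn about z gives the same grasp; the last joint's range is limited). The gripper opens to 94 mm and grips with 3 to 60 N. Pads are 16 mm wide; open, the fingers measure 119 mm over their backs; the gripper's body (75 mm by 177 mm) begins 78 mm behind the grasp point.
Start: joints at [64.882, 17.183, 87.147, -0, 75.671, -3.816], TCP at [0.2, 0.512, 0.205] pointing down, gripper open.
Joint ranges: [-173.82, 173.82], [-45.26, 126.66], [13.44, 144.39], [-59.66, 239.66], [0, 175.72], [-146.38, 146.38]. Speed limits (degrees/s): [127.2, 127.2, 147.25, 180, 180, 180].

INTERFACE

Orientations are given as [roll, pitch, yaw] about the fixed x, y, z axes, in that order (R = Rz(yaw) Ry(pitch) Rx(roll)).
In Python, from workcell import read_state, camera, finish_job, spot_in, regions_of, grip_point_offset gives the robot as it stands.
- The arm moves only by the tool send_rows, never from a script. Its argument "rows" is a list of rows, each a list of 5 numbers: the closure, from -1 (fully open) to 1 (shut), then the shift along the tool's x, y, z scaled (see below), then the turn about the tool's z scaled (see below). A call has 1 to 10 rows; each row is the pose to reach, as a shift and turn from the pose commanded when the call began, along the tool's axes at that moment; what a row does not reach only later rows make up. The controller multiplies each number of a shift by 250 mm and each number of a turn by 0.5 rad. A row lasts 1/8 s, in which the tool goes at most 62.5 mm and 10.7 degrees, less where a joint would pass 70% of its speed; a pose out of reach is approached as far as the arm can. A call with a number of a shift or a turn outside -1 to 1 is refused whole. A call with a gripper value outside its range is refused whole. The fingers move at their own pace and stop on an object; the grip force is fixed at half the most. Time passes only in rows, so rows that repeat a pose let the fingers close. It gives the time, the measured TCP pose, the force, the opening and the grip force at its end, in the units of the state.
- read_state(): the state, without advancing time (a new reading comes with each control period).
- camera(name): name is "side" or "top" or "wrist"; returns a dict with "pixels" (420x560x3 uint8, red, green, blue), "range_z" (420x560 float32, m along the optical axis (not along the pixel's ray), 0 where there is no reading), "fx", "fy", "cx", "cy" (pixels), "extrinsics" (4x4, takes a point from camera to world coordinates). Camera axes: x right, y up, looking along -z (the intrinsics and any distortion apply to the point x, -y, -z); pixel columns grow to the right and rows downward; lengths in m; the calibration is good to about 2 mm. A picture is of the moment at which its call begins.
- finish_job(): hands the job in; it is judged then, once.
Trained networks look in a picture, given as the dict that the camera call returned (one of the last four; its "shot" number tells which), for a name from the list of things; names that differ only in an ending like _2 or _b are one class to them, and where a whole thing is asked for, a point or a joint stands for the part that bears it (a point fixed in the world has none). Each returns a list of dicts, best first, with "conf" (0 to 1); they miss things now and then, are a little off and sometimes report something else, mostly with a low value. They report only what shows in the picture. A call takes as long as a camera call.
- spot_in(picture, target): "rect" ([left, top, right, bottom] in pixels, round what is visible of it).
- regions_of(picture, target): "pixels" (420x560 bool, what is visible of it) and "rect" ([left, top, right, bottom] in pixels, round what is visible of it).
The state is a dict: "clock": time; "q": joint angles; "qd": joint speeds; "tau": joint torques, N m; "eef_pos": TCP position; "eef_rot": TCP orientation; "contact_force": force on the tool from outside, world axes, zero at the start; "wrist_torque": the same for the moment, N m; "grip_width": opening from 0.0 (shut) to 1.0 (fully open); "grip_force": force on a finger pad.
Only numpy, scipy, OpenCV 4.12 (cv2) and the standard library are available. Lean on these libraries where they do the work, as an engineer would, in place of code of your own. Each camera call takes 0.05 s, during which the arm holds its last target. There are 200 camera calls.

## Working session

There is one attempt and no reset: what is moved stays moved. The work goes in short steps, Python scripts to look and compute and a tool call to move; the robot and the scene stay as the last step left them, time stands still between calls to the robot, and variables do not carry over. Pictures are saved under pics/ and viewed, at most 10 in all, crops included, and the job is handed in when it is done.

Besides the shell and the picture viewer there is one more tool, called after "Emit:" as name([rows], argument=value, ...), one row to a line, values as JSON. send_rows: Moves the arm, as the interface text tells. Its arguments: {"type":"object","properties":{"rows":{"type":"array","items":{"type":"array","items":{"type":"number"}}}},"required":["rows"]}

```bash
mkdir -p pics
cat > h.py <<'E'
import numpy as np, cv2
from workcell import *
def world(p,u,v,z=None):
    z=p["range_z"][v,u] if z is None else z
    c=np.stack([(u-p["cx"])/p["fx"]*z,-(v-p["cy"])/p["fy"]*z,-z,np.ones_like(z)],-1)
    return (c@np.array(p["extrinsics"]).T)[...,:3]
def cloud(p,m):
    v,u=np.nonzero(m&(p["range_z"]>0)); return world(p,u,v)
def save(p,n): cv2.imwrite("pics/"+n+".png",p["pixels"][...,::-1])
E
python3 - <<'E'
from h import *
s=read_state();print({k:np.round(v,3) for k,v in s.items()}, grip_point_offset)
T=camera("top");S=camera("side")
save(T,"t0");save(S,"s0")
for nm,p in(("top",T),("side",S)):
    for t in["mould","cover0","tongs","tongs_eye","hook_free","hook_used","hook_tip","cover0_pad","pan","crucible","sinker_a"]:
        try: R=regions_of(p,t)
        except Exception as e: print(nm,t,e);continue
        for r in R[:4]:
            c=cloud(p,r["pixels"])
            if len(c): print(nm,t,round(r["conf"],2),np.round(r["rect"]),len(c),np.round(np.median(c,0),3),np.round(np.percentile(c,2,0),3),np.round(np.percentile(c,98,0),3))
E
```

```text
{'clock': np.float64(0.0), 'q': array([ 6.4882e+01,  1.7217e+01,  8.7180e+01, -1.0000e-03,  7.5672e+01,
       -3.8150e+00]), 'qd': array([ 0.12 , -0.02 ,  0.005, -0.021, -0.093,  0.049]), 'tau': array([-1.0000e-03, -5.3180e+01, -3.5274e+01,  7.1000e-02,  2.4000e-02,
       -0.0000e+00]), 'eef_pos': array([0.2  , 0.512, 0.205]), 'eef_rot': array([-1.79931e+02, -4.00000e-03,  1.58697e+02]), 'contact_force': array([-0.206,  0.433, -0.553]), 'wrist_torque': array([0.013, 0.008, 0.011]), 'grip_force': np.float64(0.0), 'grip_width': np.float64(1.0)} 0.0188
top mould 0.84 [203. 193. 308. 291.] 4642 [0.574 0.033 0.033] [ 0.429 -0.073  0.004] [0.642 0.149 0.091]
top cover0 0.88 [215. 202. 241. 228.] 555 [0.601 0.094 0.069] [0.572 0.067 0.042] [0.634 0.121 0.088]
top cover0 0.71 [243. 201. 273. 226.] 555 [0.596 0.029 0.075] [0.567 0.001 0.041] [0.629 0.058 0.095]
top cover0 0.67 [274. 204. 299. 231.] 639 [ 0.586 -0.035  0.069] [ 0.555 -0.065  0.04 ] [ 0.621 -0.007  0.09 ]
top tongs 0.67 [246. 224. 271. 313.] 698 [0.469 0.029 0.043] [0.379 0.009 0.001] [0.566 0.05  0.047]
top tongs_eye 0.8 [24
[... 2494 characters left out ...]
5 0.285 0.069] [0.592 0.099 0.001] [0.808 0.315 0.275]
side cover0_pad 0.6 [236. 263. 275. 286.] 504 [0.593 0.099 0.07 ] [0.565 0.062 0.031] [0.633 0.126 0.087]
side pan 0.66 [139. 238. 208. 282.] 1315 [0.777 0.109 0.015] [0.728 0.059 0.002] [0.887 0.157 0.048]
side crucible 0.78 [239. 188. 269. 225.] 827 [ 0.737 -0.104  0.055] [ 0.709 -0.145  0.007] [ 0.771 -0.081  0.077]
side crucible 0.18 [283. 262. 378. 305.] 1192 [0.459 0.034 0.04 ] [0.374 0.008 0.006] [0.568 0.053 0.045]
side sinker_a 0.81 [295. 356. 316. 376.] 303 [0.432 0.226 0.031] [0.421 0.211 0.004] [0.446 0.233 0.04 ]
side sinker_a 0.52 [378. 215. 394. 234.] 184 [ 0.432 -0.221  0.027] [ 0.42  -0.243 -0.001] [ 0.45  -0.214  0.04 ]
```

Run:
```python
from h import *
t=cv2.imread("pics/t0.png");s=cv2.imread("pics/s0.png")
a=cv2.resize(t[140:330,90:440],None,fx=2.2,fy=2.2,interpolation=cv2.INTER_CUBIC)
cv2.imwrite("pics/a.png",a)
b=cv2.resize(s[90:390,130:410],None,fx=2,fy=2,interpolation=cv2.INTER_CUBIC)
cv2.imwrite("pics/b.png",b)
```

```text
(no output)
```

View pics/a.png

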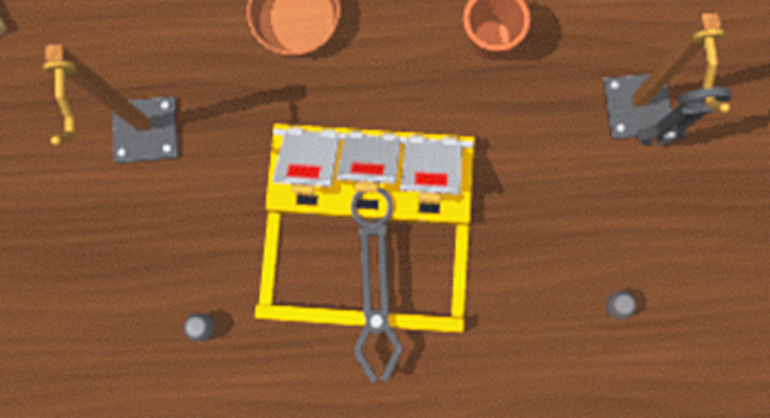

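View pics/b.png

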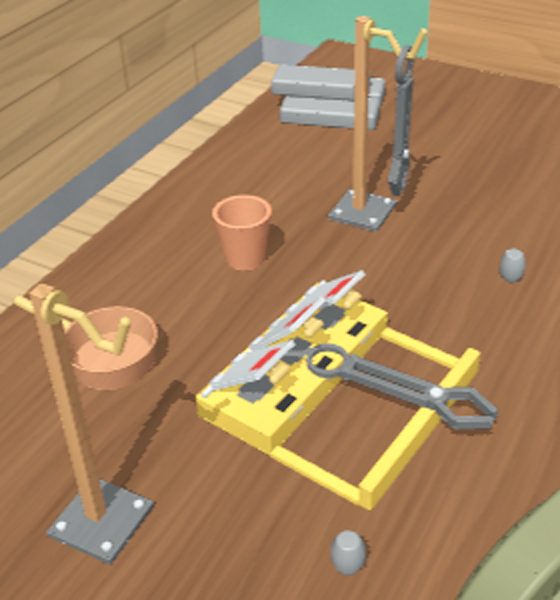

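```bash
cat > m.py <<'E'
from h import *
def tongs(p,zmin=.034,zmax=.05,ztop=.042):
    r=[r for r in regions_of(p,"tongs") if r["conf"]>.4]
    r=max(r,key=lambda r:r["conf"])
    c=cloud(p,r["pixels"]); c=c[(c[:,2]>zmin)&(c[:,2]<zmax)]
    (x,y),(w,h),a=cv2.minAreaRect((c[:,:2]*1000).astype(np.float32))
    m=c[:,:2].mean(0);d=np.linalg.svd(c[:,:2]-m)[2][0]; d*=np.sign(d[0])
    t=(c[:,:2]-m)@d; n=np.array([-d[1],d[0]]);w2=(c[:,:2]-m)@n
    print("tongs n",len(c),"mean",m.round(4),"yaw",np.degrees(np.arctan2(d[1],d[0])).round(2),"ends",t.min().round(4),t.max().round(4),"w",w2.min().round(4),w2.max().round(4),"minrect",x,y,w,h,a,"z",np.median(c[:,2]))
    hi=np.percentile(t,99.7);lo=np.percentile(t,.3)
    E=m+d*(hi-.023);print(" ringC",E.round(4),"origin from ring",(m+d*(hi-.098)).round(4),"origin from jaw",(m+d*(lo+.107)).round(4))
def col(p,kind):
    h=cv2.cvtColor(p["pixels"],cv2.COLOR_RGB2HSV);H,Sx,V=h[...,0],h[...,1],h[...,2]
    return ((H<6)|(H>174))&(Sx>190)&(V>120) if kind=="red" else (H>18)&(H<32)&(Sx>110)&(V>90)
E
python3 - <<'E'
from m import *
for n in("top","side"):
    p=camera(n);print(n);tongs(p)
    k,l,s,c=cv2.connectedComponentsWithStats(col(p,"red").astype(np.uint8))
    for i in range(1,k):
        if s[i,4]>25:
            q=cloud(p,l==i);print(" red",s[i],np.median(q,0).round(4),q.min(0).round(3),q.max(0).round(3))
    r=max(regions_of(p,"hook_free"),key=lambda r:r["conf"])
    c=cloud(p,r["pixels"])
    for lo in(.205,.25,.262,.268):
        q=c[(c[:,2]>lo)&(c[:,2]<.285)];
        if len(q):print(" hook",lo,len(q),q.mean(0).round(4),q.min(0).round(3),q.max(0).round(3))
    q=c[c[:,2]>.2];q=q[np.argsort(q[:,0])];print(q[::max(1,len(q)//25)].round(3).tolist())
    b=c[(c[:,2]>.002)&(c[:,2]<.02)];b=b[abs(b[:,0]-.66)<.06]
    print(" base",cv2.minAreaRect((b[:,:2]*1000).astype(np.float32)))
    r=max(regions_of(p,"mould"),key=lambda r:r["conf"])
    y=cloud(p,r["pixels"]&col(p,"y"));y=y[(y[:,2]>.022)&(y[:,2]<.036)]
    print(" mould top",cv2.minAreaRect((y[:,:2]*1000).astype(np.float32)),np.median(y[:,2]))
E
```

```text
top
tongs n 625 mean [0.4683 0.03  ] yaw -1.73 ends -0.0937 0.1051 w -0.0225 0.0231 minrect 473.8996276855469 31.92146873474121 45.684295654296875 198.34548950195312 89.75447082519531 z 0.04292380716336852
 ringC [0.548  0.0276] origin from ring [0.473  0.0299] origin from jaw [0.4832 0.0296]
 red [221 215  14   5  55] [0.5878 0.0966 0.082 ] [0.583 0.081 0.074] [0.595 0.111 0.088]
 red [250 215  14   4  48] [0.5864 0.0275 0.0873] [0.58  0.015 0.08 ] [0.59  0.044 0.095]
 red [279 219  14   5  60] [ 0.5723 -0.035   0.0818] [ 0.566 -0.05   0.073] [ 0.578 -0.02   0.089]
 hook 0.205 393 [0.6438 0.2787 0.2562] [0.587 0.268 0.206] [0.672 0.293 0.28 ]
 hook 0.25 259 [0.644  0.2792 0.2683] [0.587 0.268 0.25 ] [0.672 0.293 0.28 ]
 hook 0.262 206 [0.6471 0.2795 0.2713] [0.587 0.268 0.262] [0.672 0.293 0.28 ]
 hook 0.268 130 [0.6502 0.28   0.2748] [0.587 0.27  0.268] [0.672 0.293 0.28 ]
[[0.587, 0.279, 0.277], [0.594, 0.276, 0.272], [0.602, 0.275, 0.242], [0.61, 0.278, 0.245], [0.616, 0.279, 0.245], [0.62, 0.277, 0.249], [0.625, 0.28, 0.261], [0.629, 0.282, 0.268], [0.637, 0.28, 0.268], [0.644, 
[... 1364 characters left out ...]
254], [0.627, 0.282, 0.266], [0.636, 0.28, 0.267], [0.647, 0.279, 0.266], [0.65, 0.276, 0.264], [0.651, 0.276, 0.269], [0.652, 0.278, 0.265], [0.652, 0.276, 0.263], [0.654, 0.28, 0.275], [0.654, 0.271, 0.271], [0.655, 0.285, 0.207], [0.655, 0.284, 0.202], [0.656, 0.288, 0.229], [0.656, 0.288, 0.2], [0.657, 0.286, 0.277], [0.659, 0.288, 0.205], [0.661, 0.287, 0.228], [0.662, 0.289, 0.271], [0.664, 0.289, 0.265], [0.666, 0.288, 0.245], [0.667, 0.282, 0.276]]
 base ((656.2398681640625, 282.22125244140625), (72.95105743408203, 71.15451049804688), 0.12114165723323822)
 mould top ((531.9576416015625, 36.881103515625), (220.9618682861328, 211.21730041503906), 83.19019317626953) 0.030080206170201185
```

```bash
cat > g.py <<'E'
from h import *
from scipy.spatial.transform import Rotation as Ro
def go(x,y,z,yaw=None):
    s=read_state();R=Ro.from_euler("xyz",s["eef_rot"],degrees=True).as_matrix()
    d=R.T@(np.array([x,y,z])-s["eef_pos"])
    t=0 if yaw is None else -(((yaw-s["eef_rot"][2])+180)%360-180)
    print("t",round(s["clock"],2),"at",s["eef_pos"].round(4),s["eef_rot"].round(1),"scaled",(d/.25).round(4),"turn",round(np.radians(t)/.5,3))
if __name__=="__main__":
    import sys;go(*map(float,sys.argv[1:]))
E
python3 g.py .46 .03 .2 179
```

```text
t 1.6 at [0.1998 0.5124 0.2055] [180.   -0.  158.7] scaled [-1.6706 -1.4198  0.0218] turn -0.709
```

Emit:
send_rows([
  [-1,-0.84,-0.71,0,-0.35],
  [-1,-0.84,-0.71,0,-0.71],
  [-1,-0.84,-0.71,0,-0.71],
  [-1,-0.84,-0.71,0,-0.71],
  [-1,-0.84,-0.71,0,-0.71],
  [-1,-0.84,-0.71,0,-0.71],
])

```text
clock: 2.35
eef_pos: [0.3317, 0.2696, 0.2057]
eef_rot: [180.0, 0.0, 178.9]
contact_force: [0.6, 0.4, -0.2]
grip_width: 1.001
grip_force: 0.0
```

```bash
python3 g.py .46 .03 .2 179
```

```text
t 2.35 at [0.3317 0.2696 0.2057] [180.    0.  178.9] scaled [-0.5319 -0.9482  0.0228] turn -0.004
```

Emit:
send_rows([
  [-1,-0.53,-0.95,0,0],
  [-1,-0.53,-0.95,0,0],
  [-1,-0.53,-0.95,0,0],
  [-1,-0.53,-0.95,0,0],
  [-1,-0.53,-0.95,0,0],
  [-1,-0.53,-0.95,0,0],
])

```text
clock: 3.1
eef_pos: [0.4598, 0.0309, 0.2052]
eef_rot: [180.0, -0.0, 179.0]
contact_force: [-0.4, 0.8, -0.1]
grip_width: 1.002
grip_force: 0.0
```

Run:
```python
from m import *
p=camera("wrist");save(p,"w0")
print(read_state()["eef_pos"],np.array(p["extrinsics"]).round(3).tolist(),p["fx"])
try: tongs(p)
except Exception as e: print(e)
```

```text
[0.4593841  0.03178611 0.20521405] [[0.018, -0.967, -0.254, 0.386], [1.0, 0.018, 0.005, 0.034], [-0.001, -0.254, 0.967, 0.384], [0.0, 0.0, 0.0, 1.0]] 327.57398649991717
tongs n 3032 mean [0.4645 0.0311] yaw -0.31 ends -0.0946 0.109 w -0.0241 0.0242 minrect 471.66705322265625 30.70165252685547 48.22914505004883 203.59228515625 89.34601593017578 z 0.04076842978011286
 ringC [0.5495 0.0307] origin from ring [0.4745 0.0311] origin from jaw [0.4788 0.031 ]
```

View pics/w0.png

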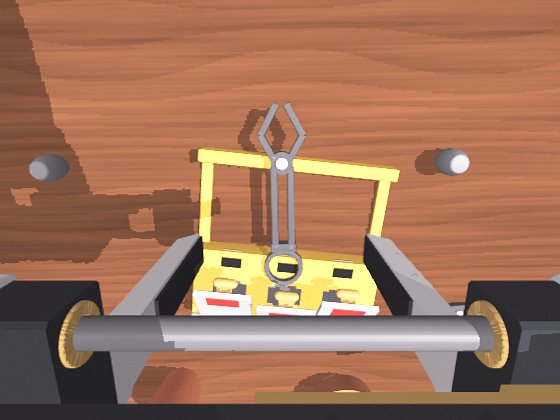

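Emit:
send_rows([
  [-1,-0.018,-0.003,0.25,0],
  [-1,-0.018,-0.003,0.5,0],
  [-1,-0.018,-0.003,0.7,0],
  [-1,-0.018,-0.003,0.752,0],
  [-1,-0.018,-0.003,0.752,0],
  [1,-0.018,-0.003,0.752,0],
  [1,-0.018,-0.003,0.752,0],
  [1,-0.018,-0.003,0.752,0],
  [1,-0.018,-0.003,0.752,0],
  [1,-0.018,-0.003,0.752,0],
])

```text
clock: 4.45
eef_pos: [0.464, 0.0302, 0.0175]
eef_rot: [180.0, 0.0, 179.0]
contact_force: [0.3, 0.2, -0.5]
grip_width: 0.508
grip_force: 0.0
```

Still closing; keep closing, then lift.

Emit:
send_rows([
  [1,0,0,0,0],
  [1,0,0,0,0],
  [1,0,0,0,0],
  [1,0,0,0,0],
  [1,0,0,0,0],
  [1,0,0,0,0],
])

```text
clock: 5.2
eef_pos: [0.4639, 0.0302, 0.0174]
eef_rot: [-180.0, -0.0, 179.0]
contact_force: [1.0, -0.3, -0.2]
grip_width: 0.277
grip_force: 30.0
```

Emit:
send_rows([
  [1,0,0,-0.04,0],
  [1,0,0,-0.08,0],
  [1,0.1,0,-0.1,0],
  [1,0.2,0,-0.12,0],
  [1,0.24,0,-0.3,0],
  [1,0.24,0,-0.5,0],
  [1,0.24,0,-0.7,0],
  [1,0.24,0,-0.9,0],
  [1,0.24,0,-1,0],
  [1,0.24,0,-1,0],
])

```text
clock: 6.45
eef_pos: [0.4042, 0.0313, 0.2691]
eef_rot: [180.0, 0.2, 179.0]
contact_force: [-0.6, -0.2, -3.5]
grip_width: 0.273
grip_force: 30.0
```

Run:
```python
from m import *
from g import go
import m
s=read_state();print(s["grip_width"],s["contact_force"])
p=camera("wrist");save(p,"w1")
z=s["eef_pos"][2]+.019
tongs(p,z-.03,z+.03)
r=max(regions_of(p,"tongs"),key=lambda r:r["conf"]);c=cloud(p,r["pixels"]);c=c[abs(c[:,2]-z)<.04]
A=np.c_[c[:,:2],np.ones(len(c))];print("plane",np.linalg.lstsq(A,c[:,2],rcond=None)[0],np.median(c,0))
go(.46,.28,.285,179)
```

```text
0.2732039733183729 [-0.59333671 -0.18553026 -3.50264738]
tongs n 10948 mean [0.3822 0.0329] yaw -0.46 ends -0.0718 0.1044 w -0.0245 0.0244 minrect 398.2160949707031 31.847414016723633 48.9320068359375 175.9373321533203 88.6146240234375 z 0.29253242003053054
 ringC [0.4621 0.0323] origin from ring [0.3871 0.0329] origin from jaw [0.4186 0.0326]
plane [-8.67432954e-03  1.10606709e-04  2.95398961e-01] [0.37181162 0.03272789 0.29253242]
t 6.6 at [0.4034 0.0312 0.2662] [-1.80e+02 -1.00e-01  1.79e+02] scaled [-0.2095  0.9987 -0.0755] turn 0.001
```

Emit:
send_rows([
  [1,-0.05,0.2,-0.08,0],
  [1,-0.1,0.4,-0.1,0],
  [1,-0.15,0.6,-0.1,0],
  [1,-0.2,0.8,-0.1,0],
  [1,-0.21,0.95,-0.1,0],
  [1,-0.21,1,-0.1,0],
  [1,-0.21,1,-0.1,0],
  [1,-0.21,1,-0.1,0],
])

```text
clock: 7.6
eef_pos: [0.4607, 0.2793, 0.2923]
eef_rot: [-180.0, -0.0, 179.0]
contact_force: [0.4, 0.0, -2.9]
grip_width: 0.272
grip_force: 30.0
```

Run:
```python
from m import *
s=read_state();print(s["eef_pos"],s["eef_rot"])
out=[]
for n in("top","side"):
    p=camera(n);print(n)
    c=cloud(p,p["range_z"]>0);
    k=(c[:,0]>.57)&(c[:,0]<.70)&(abs(c[:,1]-.28)<.06)&(c[:,2]>.225)&(c[:,2]<.285);q=c[k]
    for lo,hi in((.58,.6),(.6,.62),(.62,.65)):
        w=q[(q[:,0]>lo)&(q[:,0]<hi)];print(" hook",lo,len(w),w.mean(0).round(4),np.percentile(w,3,0).round(3),np.percentile(w,97,0).round(3))
    w=c[(c[:,0]>.645)&(c[:,0]<.68)&(abs(c[:,1]-.28)<.03)&(c[:,2]>.05)&(c[:,2]<.2)];print(" post",len(w),w.mean(0).round(4),w.min(0).round(3),w.max(0).round(3))
    w=c[(abs(c[:,1]-.28)<.05)&(c[:,2]>.295)&(c[:,2]<.32)&(c[:,0]>.45)&(c[:,0]<.59)]
    w=w[w[:,0]>w[:,0].max()-.046];print(" ring",len(w),w.mean(0).round(4),np.percentile(w,1,0).round(4),np.percentile(w,99,0).round(4))
    u0,v0,u1,v1=(90,120,230,240) if n=="top" else (110,180,310,350)
    im=cv2.resize(p["pixels"][v0:v1,u0:u1,::-1],(400,int(400*(v1-v0)/(u1-u0))),interpolation=cv2.INTER_CUBIC);out.append(im)
h=max(i.shape[0] for i in out);out=[cv2.copyMakeBorder(i,0,h-i.shape[0],0,0,0) for i in out]
cv2.imwrite("pics/c.png",np.hstack(out))
```

```text
[0.46068809 0.27926163 0.29231154] [-1.79981087e+02 -1.07717891e-02  1.78984320e+02]
top
 hook 0.58 37 [0.5927 0.2769 0.2672] [0.587 0.275 0.246] [0.599 0.281 0.278]
 hook 0.6 47 [0.6111 0.2785 0.2452] [0.602 0.276 0.24 ] [0.619 0.283 0.251]
 hook 0.62 77 [0.6328 0.2791 0.2626] [0.62  0.276 0.249] [0.649 0.283 0.269]
 post 236 [0.6619 0.2779 0.1315] [0.657 0.273 0.051] [0.673 0.289 0.2  ]
 ring 323 [0.5493 0.2774 0.3134] [0.527  0.2556 0.3065] [0.5721 0.2999 0.3191]
side
 hook 0.58 100 [0.5902 0.2808 0.2603] [0.584 0.277 0.241] [0.598 0.283 0.276]
 hook 0.6 83 [0.6119 0.2813 0.2455] [0.601 0.277 0.239] [0.62  0.284 0.253]
 hook 0.62 128 [0.6342 0.2823 0.2626] [0.621 0.277 0.253] [0.65  0.289 0.27 ]
 post 725 [0.6583 0.2845 0.1292] [0.653 0.273 0.05 ] [0.67 0.29 0.2 ]
 ring 199 [0.5473 0.2943 0.3111] [0.5261 0.2775 0.3053] [0.5697 0.3015 0.3144]
```

View pics/c.png

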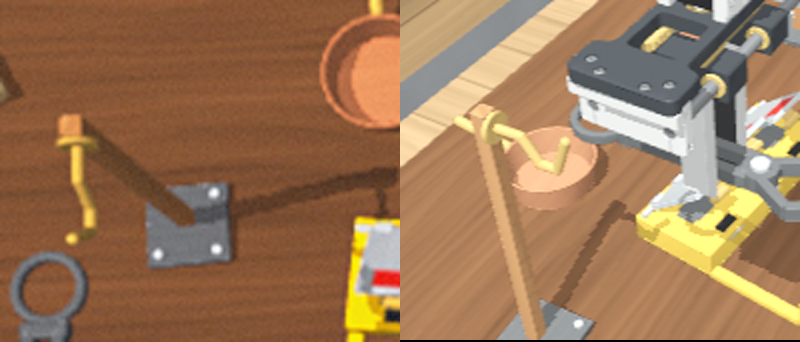

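Emit:
send_rows([
  [1,-0.08,0.003,0,0],
  [1,-0.165,0.005,0,0],
  [1,-0.165,0.005,0,0],
  [1,-0.165,0.005,0,0],
])

```text
clock: 8.2
eef_pos: [0.5016, 0.2805, 0.2925]
eef_rot: [-180.0, -0.0, 179.0]
contact_force: [-1.0, 0.8, -2.7]
grip_width: 0.279
grip_force: 30.0
```

```bash
cat > k.py <<'E'
from m import *
import sys
from g import go
s=read_state();print(s["clock"],s["eef_pos"],s["eef_rot"],s["contact_force"])
z=s["eef_pos"][2]+.026
out=[]
for n in("top","side"):
    p=camera(n);print(n)
    c=cloud(p,p["range_z"]>0)
    w=c[(abs(c[:,1]-.28)<.05)&(abs(c[:,2]-z)<.012)&(c[:,0]>.53)&(c[:,0]<.64)]
    if len(w): w=w[w[:,0]>w[:,0].max()-.046];print(" ring",len(w),w.mean(0).round(4),np.percentile(w,1,0).round(4),np.percentile(w,99,0).round(4))
    u0,v0,u1,v1=(90,120,190,205) if n=="top" else (130,210,270,330)
    im=cv2.resize(p["pixels"][v0:v1,u0:u1,::-1],(400,int(400*(v1-v0)/(u1-u0))),interpolation=cv2.INTER_CUBIC);out.append(im)
h=max(i.shape[0] for i in out);out=[cv2.copyMakeBorder(i,0,h-i.shape[0],0,0,0) for i in out]
cv2.imwrite("pics/%s.png"%sys.argv[1],np.hstack(out))
E
python3 k.py d
```

```text
8.2 [0.50160119 0.28046979 0.29249245] [-1.79999412e+02 -8.17217340e-03  1.79006750e+02] [-0.95286504  0.7712402  -2.74114254]
top
 ring 308 [0.5905 0.279  0.3138] [0.5681 0.2572 0.3079] [0.6133 0.3018 0.3196]
side
 ring 175 [0.5834 0.2973 0.3114] [0.5621 0.2907 0.3067] [0.606  0.3028 0.3153]
```

View pics/d.png

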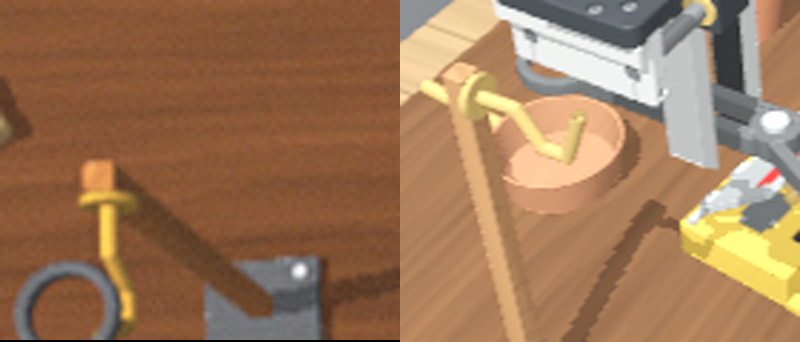

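Emit:
send_rows([
  [1,0.01,-0.004,0.06,0],
  [1,0.01,-0.004,0.12,0],
  [1,0.01,-0.004,0.16,0],
  [1,0.01,-0.004,0.2,0],
  [1,0.01,-0.004,0.22,0],
  [1,0.01,-0.004,0.22,0],
])

```text
clock: 9.05
eef_pos: [0.4994, 0.2799, 0.2372]
eef_rot: [-180.0, -0.0, 179.0]
contact_force: [-0.8, 0.5, -3.4]
grip_width: 0.274
grip_force: 30.0
```

```bash
python3 k.py e
```

```text
9.05 [0.49938254 0.27990384 0.237221  ] [-1.79990195e+02 -1.95153772e-02  1.79038289e+02] [-0.75121131  0.54343875 -3.35012851]
top
 ring 180 [0.6107 0.279  0.2593] [0.5937 0.2579 0.252 ] [0.6392 0.2991 0.2691]
side
 ring 93 [0.6236 0.2849 0.2606] [0.5943 0.2776 0.2517] [0.6394 0.3006 0.2671]
```

View pics/e.png

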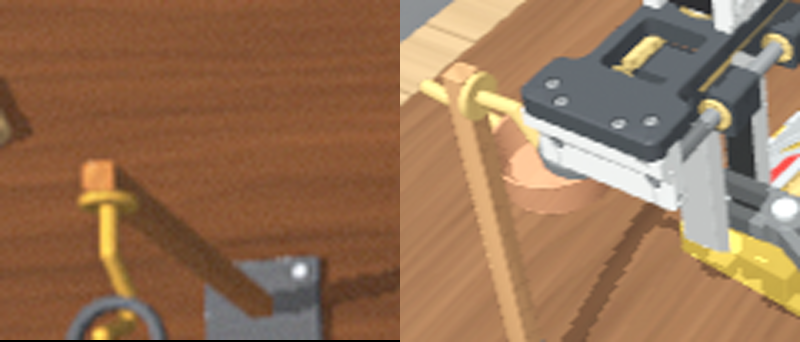

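Emit:
send_rows([
  [1,0,0,0.015,0],
  [1,0,0,0.03,0],
  [1,0,0,0.04,0],
  [1,0,0,0.05,0],
  [1,0,0,0.05,0],
])

```text
clock: 9.78
eef_pos: [0.4994, 0.28, 0.2249]
eef_rot: [180.0, 0.0, 179.0]
contact_force: [-1.2, 0.8, 0.1]
grip_width: 0.275
grip_force: 30.0
```

Emit:
send_rows([
  [1,-0.002,0,0.035,0],
  [1,-0.006,0,0.07,0],
  [1,-0.014,0,0.107,0],
  [1,-0.025,0,0.14,0],
  [1,-0.039,0,0.174,0],
  [1,-0.039,0,0.174,0],
])

```text
clock: 10.52
eef_pos: [0.5092, 0.2796, 0.1806]
eef_rot: [-180.0, -0.1, 179.0]
contact_force: [0.2, 0.1, -2.0]
grip_width: 0.276
grip_force: 30.0
```

Run:
```python
from m import *
p=camera("side");im=p["pixels"][200:350,120:320,::-1]
cv2.imwrite("pics/f.png",cv2.resize(im,None,fx=3,fy=3,interpolation=cv2.INTER_CUBIC))
```

```text
(no output)
```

View pics/f.png

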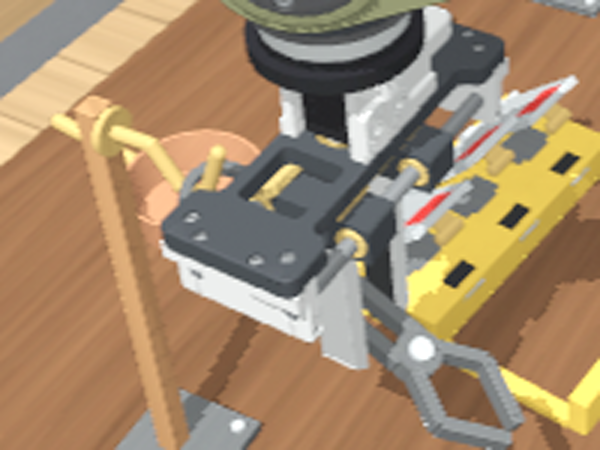

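Emit:
send_rows([
  [1,-0.016,0,0.032,0],
  [1,-0.036,0,0.062,0],
  [1,-0.057,0,0.091,0],
  [1,-0.082,0,0.118,0],
  [1,-0.082,0,0.118,0],
])

```text
clock: 11.2
eef_pos: [0.53, 0.2793, 0.1513]
eef_rot: [-180.0, -0.0, 179.0]
contact_force: [1.2, 0.4, -1.7]
grip_width: 0.273
grip_force: 30.0
```

Emit:
send_rows([
  [-1,0,0,0,0],
  [-1,0,0,0,0],
  [-1,0,0,0,0],
  [-1,0,0,0,0],
  [-1,0,0,0,0],
  [-1,0,0,0,0],
  [-1,0,0,0,0],
  [-1,0,0,0,0],
  [-1,0.2,0,0,0],
  [-1,0.4,0,0,0],
])

```text
clock: 12.45
eef_pos: [0.4284, 0.2808, 0.1516]
eef_rot: [-180.0, -0.0, 179.0]
contact_force: [-0.2, 0.8, 1.1]
grip_width: 1.002
grip_force: 0.0
```

Run:
```python
from m import *
p=camera("side");im=p["pixels"][200:400,120:320,::-1]
cv2.imwrite("pics/f2.png",cv2.resize(im,None,fx=3,fy=3,interpolation=cv2.INTER_CUBIC))
print(read_state()["eef_pos"])
```

```text
[0.42357886 0.28083556 0.15125906]
```

View pics/f2.png

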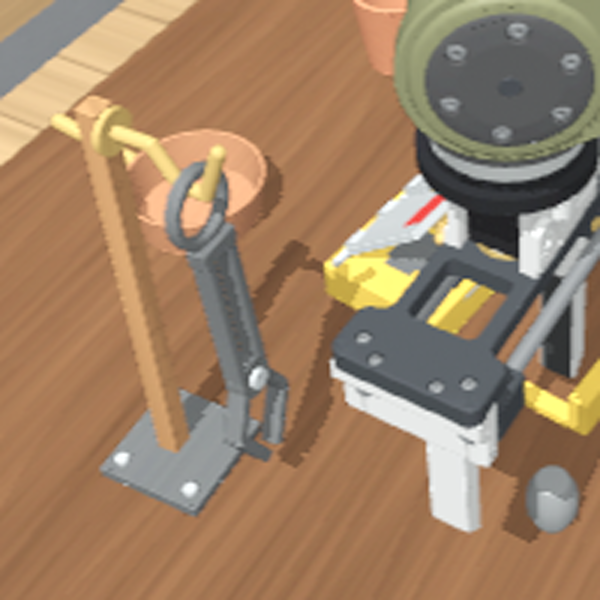

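```bash
cat > pads.py <<'E'
from m import *
def redmask(p):
    a=p["pixels"].astype(int);return (a[...,0]>110)&(a[...,1]<70)&(a[...,2]<80)
def pads(p):
    k,l,s,c=cv2.connectedComponentsWithStats(redmask(p).astype(np.uint8))
    for i in range(1,k):
        if s[i,4]>20:
            q=cloud(p,l==i);q=q[abs(q[:,2]-.06)<.05]
            if len(q)>10 and abs(q[:,0].mean()-.58)<.06: print(" red",s[i,4],(s[i,:2]+s[i,2:4]/2),np.mean(q,0).round(4),((q.max(0)+q.min(0))/2).round(4))
E
python3 - <<'E'
from pads import *
from g import go
for n in("top","side"):
    p=camera(n);print(n);pads(p)
    r=max(regions_of(p,"mould"),key=lambda r:r["conf"])
    y=cloud(p,r["pixels"]&col(p,"y"));y=y[(y[:,2]>.022)&(y[:,2]<.036)]
    print(" mould top",cv2.minAreaRect((y[:,:2]*1000).astype(np.float32)),np.median(y[:,2]))
go(.54,.10,.16,173.2)
E
```

```text
top
 red 61 [228. 218.] [0.5879 0.0959 0.0811] [0.5881 0.0957 0.0803]
 red 49 [257. 217.] [0.5857 0.0287 0.0872] [0.5852 0.0298 0.0872]
 red 62 [286.  221.5] [ 0.5724 -0.0352  0.0818] [ 0.5722 -0.035   0.0816]
 mould top ((535.7186889648438, 36.721435546875), (219.15472412109375, 210.04965209960938), 82.9881591796875) 0.03116526842330214
side
 mould top ((532.4244384765625, 37.55091857910156), (222.60874938964844, 210.97219848632812), 82.92919921875) 0.029847667721290327
t 12.7 at [0.4304 0.2813 0.1524] [1.80e+02 1.00e-01 1.79e+02] scaled [-0.4506 -0.7177 -0.0303] turn 0.204
```

Emit:
send_rows([
  [1,-0.1,-0.24,-0.03,0.1],
  [1,-0.2,-0.45,-0.03,0.21],
  [1,-0.35,-0.65,-0.03,0.21],
  [1,-0.45,-0.72,-0.03,0.21],
  [1,-0.45,-0.72,-0.03,0.21],
  [1,-0.45,-0.72,-0.03,0.21],
])

```text
clock: 13.45
eef_pos: [0.5391, 0.0994, 0.1591]
eef_rot: [-180.0, -0.0, 173.0]
contact_force: [0.8, -0.7, 0.1]
grip_width: 0.397
grip_force: 0.0
```

Run:
```python
from pads import *
from g import go
p=camera("wrist");pads(p)
go(.5957,.096,.105,172.95);print(read_state()["grip_width"])
```

```text
red 388 [132.5 265. ] [ 0.5701 -0.0335  0.079 ] [ 0.5701 -0.0335  0.0791]
 red 131 [199.5 273.5] [0.5826 0.0241 0.0845] [0.5825 0.0253 0.0839]
t 13.5 at [0.5389 0.0997 0.1593] [-180.    -0.   173.1] scaled [-0.2274  0.0127  0.2171] turn 0.004
0.3596729597644352
```

Emit:
send_rows([
  [1,-0.22,0.013,0.1,0],
  [1,-0.22,0.013,0.21,0],
  [1,-0.22,0.013,0.21,0],
  [1,-0.22,0.013,0.21,0],
  [1,-0.22,0.013,0.21,0],
])

```text
clock: 14.12
eef_pos: [0.5944, 0.0961, 0.1087]
eef_rot: [180.0, 0.1, 173.0]
contact_force: [0.7, 0.4, -0.2]
grip_width: 0.003
grip_force: 0.0
```

Emit:
send_rows([
  [1,0.01,0,0.09,0],
  [1,0.023,0,0.133,0],
  [1,0.043,0,0.166,0],
  [1,0.061,0,0.202,0],
  [1,0.071,0,0.241,0],
  [1,0.075,0,0.256,0],
  [1,0.077,0,0.266,0],
  [1,0.077,0,0.266,0],
])

```text
clock: 15.12
eef_pos: [0.5747, 0.0981, 0.0401]
eef_rot: [-180.0, -0.1, 173.0]
contact_force: [0.1, -0.6, -0.3]
grip_width: 0.004
grip_force: 0.0
```

Emit:
send_rows([
  [1,0,0,0.008,0],
  [1,0,0,0.014,0],
  [1,0,0,0.018,0],
  [1,0,0,0.018,0],
])

```text
clock: 15.62
eef_pos: [0.5751, 0.0981, 0.037]
eef_rot: [180.0, 0.0, 173.0]
contact_force: [-5.9, -1.0, 12.8]
grip_width: 0.003
grip_force: 6.4
```

Emit:
send_rows([
  [1,0,0,-0.15,0],
  [1,0,0,-0.33,0],
  [1,-0.06,-0.1,-0.33,0],
  [1,-0.1,-0.264,-0.33,0],
  [1,-0.1,-0.264,-0.33,0],
  [1,-0.1,-0.264,-0.33,0],
])

```text
clock: 16.38
eef_pos: [0.5917, 0.0299, 0.1183]
eef_rot: [180.0, -0.0, 173.0]
contact_force: [0.3, 1.3, -0.1]
grip_width: 0.005
grip_force: 0.0
```

Run:
```python
from pads import *
s=read_state();print(s["eef_pos"])
for n in("top","side","wrist"):
    p=camera(n);print(n);pads(p)
d=s["eef_pos"][:2]-[.5439,.0359];print("x',y'",d@[.9924,-.1227],d@[.1227,.9924])
```

```text
[0.59168869 0.02988929 0.11833473]
top
 red 32 [289.  221.5] [ 0.5712 -0.0409  0.0819] [ 0.5718 -0.0417  0.0819]
side
wrist
 red 767 [185.5 210. ] [ 0.5706 -0.0334  0.0785] [ 0.571  -0.0336  0.0783]
 red 589 [281.5 219.5] [0.584  0.0313 0.0839] [0.5836 0.0312 0.0842]
x',y' 0.048163008628319987 -0.00010135657401867447
```

Emit:
send_rows([
  [1,0.02,0,0.148,0],
  [1,0.044,0,0.177,0],
  [1,0.064,0,0.21,0],
  [1,0.082,0,0.246,0],
  [1,0.092,0,0.285,0],
  [1,0.096,0,0.3,0],
  [1,0.1,0,0.316,0],
  [1,0.1,0,0.325,0],
  [1,0.1,0,0.33,0],
  [1,0.1,0,0.33,0],
])

```text
clock: 17.77
eef_pos: [0.5666, 0.0326, 0.0369]
eef_rot: [-180.0, -0.1, 173.0]
contact_force: [-8.2, 0.7, 15.8]
grip_width: 0.008
grip_force: 8.1
```

Emit:
send_rows([
  [1,0,0,-0.15,0],
  [1,0,0,-0.33,0],
  [1,-0.05,-0.1,-0.33,0],
  [1,-0.072,-0.264,-0.33,0],
  [1,-0.072,-0.264,-0.33,0],
  [1,-0.072,-0.264,-0.33,0],
])

```text
clock: 18.52
eef_pos: [0.5767, -0.0348, 0.1182]
eef_rot: [180.0, -0.0, 173.0]
contact_force: [-0.1, -0.3, 0.3]
grip_width: 0.008
grip_force: 0.0
```

Run:
```python
from pads import *
s=read_state();print(s["eef_pos"])
for n in("side","wrist"):
    p=camera(n);print(n);pads(p);save(p,"z"+n)
d=s["eef_pos"][:2]-[.5439,.0359];print("x',y'",d@[.9924,-.1227],d@[.1227,.9924])
cv2.imwrite("pics/z.png",np.hstack([cv2.resize(cv2.imread("pics/z%s.png"%n),(400,300)) for n in("side","wrist")]))
```

```text
[ 0.57666502 -0.0347939   0.11821396]
side
wrist
 red 47 [363. 192.] [0.57   0.0302 0.0372] [0.5679 0.0325 0.0371]
 red 30 [449.  195.5] [0.5793 0.1017 0.0368] [0.5793 0.1019 0.037 ]
 red 710 [282.5 219.5] [ 0.5703 -0.0335  0.0787] [ 0.5705 -0.0334  0.0785]
x',y' 0.04119014936175788 -0.0661363554392178
```

View pics/z.png

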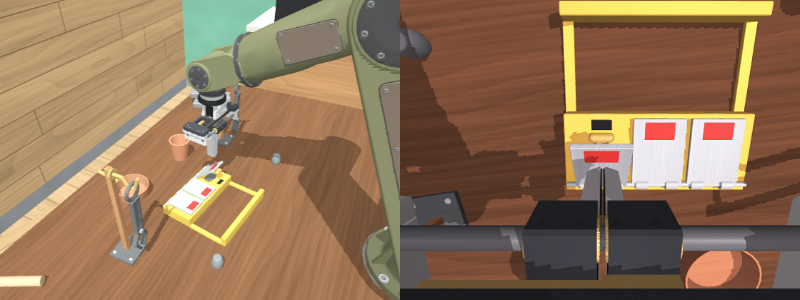

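Emit:
send_rows([
  [1,0.004,0,0.148,0],
  [1,0.016,0,0.177,0],
  [1,0.036,0,0.21,0],
  [1,0.054,0,0.246,0],
  [1,0.064,0,0.285,0],
  [1,0.068,0,0.3,0],
  [1,0.072,0,0.316,0],
  [1,0.072,0,0.325,0],
  [1,0.072,0,0.33,0],
  [1,0.072,0,0.33,0],
])

```text
clock: 19.88
eef_pos: [0.5586, -0.033, 0.0369]
eef_rot: [-180.0, -0.1, 173.0]
contact_force: [-8.6, 1.0, 16.1]
grip_width: 0.004
grip_force: 8.2
```

Emit:
send_rows([
  [1,0,0,-0.15,0],
  [1,0,0,-0.33,0],
  [1,0.2,0,-0.5,0],
  [1,0.4,0,-0.6,0],
  [1,0.6,0,-0.6,0],
  [1,0.6,0,-0.6,0],
  [1,0.6,0,-0.6,0],
])

```text
clock: 20.75
eef_pos: [0.4107, -0.0148, 0.1862]
eef_rot: [-180.0, 0.0, 173.0]
contact_force: [-0.2, -0.0, 0.7]
grip_width: 0.005
grip_force: 0.0
```

Run:
```python
from pads import *
print(read_state()["eef_pos"])
for n in("top","side","wrist"):
    p=camera(n);print(n);pads(p);save(p,"y"+n)
cv2.imwrite("pics/y.png",np.hstack([cv2.resize(cv2.imread("pics/y%s.png"%n),(400,300)) for n in("side","wrist")]))
```

```text
[ 0.41068457 -0.01482977  0.18618415]
top
 red 82 [229.5 228. ] [0.5713 0.0977 0.039 ] [0.5715 0.0978 0.0394]
 red 85 [257.5 230. ] [0.5633 0.0323 0.0391] [0.5632 0.0322 0.0378]
 red 85 [285.5 231.5] [ 0.5554 -0.0329  0.0391] [ 0.5554 -0.0335  0.0406]
side
wrist
```

View pics/y.png

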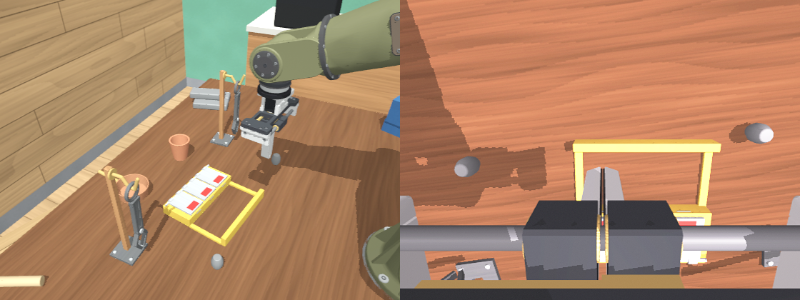

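All three covers are shut, with the pads level at about 39 mm. The tongs hang on the free hook at (130,200), and the arm is clear.

```bash
python3 -c "
from workcell import *
print(finish_job())"
```

```text
the job is handed in; nothing more can be done
None
```

The tongs hang by their ring on the free brass hook and all three mould covers are snapped shut and holding. The pan, crucible and sinkers were not touched, and the job was handed in at about 21 s; no verdict came back.

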